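Peel the top tray off a sticky nested pile and present it

ROBOT

A 6-joint arm with a two-finger parallel gripper is mounted at the origin on a cart in front of the work surface, level with it; the furniture and walls round the work are solid. World frame = base frame: x ahead of the robot, y to its left, z up, the work surface at z = 0. Lengths are in mm, angles in rad, forces in N, time in s.
With the tool pointing down it reaches from about 300 to 775 mm from the base axis. Payload 14.6 kg.
Tool frame: the origin (TCP) lies midway between the tips of the shut fingers; the grasp point (between the pads) lies 19 mm behind it (manip.hold_point_z is the distance from the TCP to the grasp point, in mm); z points along the fingers, y is the direction in which the jaws open and shut (so a half turn about z gives the same grasp; the last joint's range is limited). The gripper opens to 94 mm and grips with 3 to 60 N. Pads are 16 mm wide; open, the fingers measure 119 mm over their backs; the gripper's body (75 mm by 177 mm) begins 78 mm behind the grasp point.
Start: joints at [-1.337, 0.3, 1.521, -0, 1.321, -0.067], TCP at [162.949, -525.297, 205.446] pointing down, gripper open.
Joint ranges: [-3.03, 3.03], [-0.79, 2.21], [0.23, 2.52], [-1.04, 4.18], [0, 3.07], [-2.55, 2.55]. Speed limits (rad/s): [2.22, 2.22, 2.57, 3.14, 3.14, 3.14].

INTERFACE

Orientations are given as [roll, pitch, yaw] about the fixed x, y, z axes, in that order (R = Rz(yaw) Ry(pitch) Rx(roll)).
In Python, from cell import manip gives the robot as it stands.
- The arm moves only by the shell command python3 -m crank 'ROWS' [OPENING] [FORCE]. ROWS is JSON, a list of rows, each an object with "offset": the shift along the world's x, y, z in m, a list of three; "spin": the turn about the world's z in degrees. In form: [{"offset": [dx, dy, dz], "spin": spin}, ...]. A call has exactly 8 rows; each row is the pose to reach, as a shift and turn from the pose measured when the call began; what a row does not reach only later rows make up. A row lasts 1/12 s, in which the tool goes at most 41.7 mm and 7.16 degrees, less where a joint would pass 70% of its speed; a pose out of reach is approached as far as the arm can. A call with a gripper value outside its range is refused whole. OPENING is the opening, from 0 (shut) to 1 (fully open), set as the call begins (- or left out, the last holds). The fingers move at their own pace and stop on an object; FORCE is the grip in N (left out, the last holds). Time passes only in rows, so rows that repeat a pose let the fingers close, or fill a call up. It gives the time, the measured TCP pose, the force and the opening at its end, in the units of the state.
- manip.read_state(): the state, without advancing time (a new reading comes with each control period).
- manip.camera(name): name is "scene" or "top" or "wrist"; returns a dict with "pixels" (420x560x3 uint8, red, green, blue), "fx", "fy", "cx", "cy" (pixels), "extrinsics" (4x4, takes a point from world to camera coordinates); the wrist camera has in their place "hand_eye" (4x4, takes a point from camera to tool coordinates, whose origin is the TCP and whose axes are the flange's). Camera axes: x right, y down, z forward; pixel columns grow to the right and rows downward; lengths in mm; the calibration is good to about 2 mm. A picture is of the moment at which its call begins: read the wrist's pose just before it. There is no depth.
- manip.sign_off(): hands the job in, once; it reports no verdict.
Trained networks look in a picture, given as the dict that the camera call returned (one of the last four; its "shot" number tells which), for a name from the list of things; names that differ only in an ending like _2 or _b are one class to them, and where a whole thing is asked for, a point or a joint stands for the part that bears it (a point fixed in the world has none). Each returns a list of dicts, best first, with "conf" (0 to 1); they miss things now and then, are a little off and sometimes report something else, mostly with a low value. They report only what shows in the picture. A call takes as long as a camera call. They do not tell look-alikes from the thing itself.
- manip.search_frame(picture, name): "location" ([x, y, z] in mm, in world coordinates, good to about 4 mm: the middle of the surface that is visible of it).
- manip.masks_of(picture, name): "mask" (420x560 bool, what is visible of it).
The state is a dict: "clock": time; "joints": joint angles; "qd": joint speeds; "effort": joint torques, N m; "eef_pos": TCP position; "eef_rot": TCP orientation; "wrist_force": force on the tool from outside, world axes, zero at the start; "moment": the same for the moment, N m; "finger_gap": finger opening in mm.
Only numpy, scipy, OpenCV 4.12 (cv2) and the standard library are available. Lean on these libraries where they do the work, as an engineer would, in place of code of your own. Each camera call takes 0.05 s, during which the arm holds its last target. There are 200 camera calls.

TASK

Take the steel weight out of the top tray and stand it upright on the bare table, touching neither the pile nor the mat. Then peel the top tray off the sticky pile by lifting one corner first while the opposite corner stays seated, leaving the rest of the pile lying where it is, and hold the tray up, roughly level and still, centred over the rubber mat with at least a hand's breadth (10 cm) of air below it. Finish while still holding it there in the gripper, and leave the tape measure and the wooden block alone.

Things in the scene. Friction and masses are not known exactly. Their poses are not given: they have to be found in the camera images.
- tray: Rigid white top tray, 170x130x44 mm (x,y,z), about 150 g, corners cut at 45 deg (outer cut face 40 mm long, middle at x +-71, y +-51). Origin: centre of underside, z up; 64 mm above the pile's origin when seated. Upright rim 8 mm thick from 18 to 44 mm above origin; below it an inward shoulder (top at 21 mm) and a nested bowl 13 mm or more inside the outline. Floor 3 mm.
- pile: The rest of the pile: two more such trays fixed to each other and to an aluminium base plate 200 x 160 x 12 mm, about 1.3 kg, standing loose on the table. Origin at the centre of the plate's underside; axes parallel to the tray's. Top of its rim (under the top tray's rim) 82 mm above the origin
- weight: Ground steel weight, 40 x 62 x 51 mm, 0.62 kg, standing in the top tray at the start. Block 26 mm high with a round black knob about 22 mm across on top, centred, from 26 to 51 mm above the origin. Origin at the centre of the underside, long side along its y, z up
- mat: Dark rubber mat, 150 x 190 x 3 mm, fixed on the table. Origin at the centre of its underside, z up
- measure: Bystander: pocket tape measure standing on edge, 32 x 77 x 60 mm; origin at the centre of its underside
- block: Bystander: beech block 42 x 105 x 28 mm; origin at the centre of its underside
- corner0 (a point): Top tray's cut corner on its +x +y side: middle of the rim's top edge, 68.2 mm in x and 48.2 mm in y from the tray's origin, 44 mm above it. The opposite one is corner2. Under each corner a sprung rubber pad in the pile clings to the tray's skirt with about 2 N until that corner is 10 mm up. Pinch the rim here, one finger inside; it turns up about the opposite corner's lower rim edge
- corner1 (a point): Top tray's cut corner on its -x +y side: middle of the rim's top edge, 68.2 mm in x and 48.2 mm in y from the tray's origin, 44 mm above it. The opposite one is corner3. Under each corner a sprung rubber pad in the pile clings to the tray's skirt with about 2 N until that corner is 10 mm up. Pinch the rim here, one finger inside; it turns up about the opposite corner's lower rim edge
- corner2 (a point): Top tray's cut corner on its -x -y side: middle of the rim's top edge, 68.2 mm in x and 48.2 mm in y from the tray's origin, 44 mm above it. The opposite one is corner0. Under each corner a sprung rubber pad in the pile clings to the tray's skirt with about 2 N until that corner is 10 mm up. Pinch the rim here, one finger inside; it turns up about the opposite corner's lower rim edge
- corner3 (a point): Top tray's cut corner on its +x -y side: middle of the rim's top edge, 68.2 mm in x and 48.2 mm in y from the tray's origin, 44 mm above it. The opposite one is corner1. Under each corner a sprung rubber pad in the pile clings to the tray's skirt with about 2 N until that corner is 10 mm up. Pinch the rim here, one finger inside; it turns up about the opposite corner's lower rim edge
Mind the look-alikes: they are no part of the job. Leave any orange or red look-alike of the weight alone.

How it is judged (in metres and radians):
On the way, in this order (a step that is already met when the one before it is completed fails the run):
1. the weight stands upright on the bare table, released, touching neither pile nor mat (height (world z) of weight below 0.006 m and angle between weight's own z axis and vertical below 0.1 rad and contact force between the fingers and weight below 0.05 N and contact force between weight and mat below 0.05 N and contact force between weight and pile below 0.05 N and contact force between weight and tray below 0.05 N and linear speed of weight below 0.03 m/s), for 0.2 s.
2. one corner of the top tray is lifted (15 mm or more) while the opposite corner is still seated (less than 5 mm up) (((z of corner0 in the frame of pile above 0.123 m and z of corner2 in the frame of pile below 0.113 m) or (z of corner1 in the frame of pile above 0.123 m and z of corner3 in the frame of pile below 0.113 m) or (z of corner2 in the frame of pile above 0.123 m and z of corner0 in the frame of pile below 0.113 m) or (z of corner3 in the frame of pile above 0.123 m and z of corner1 in the frame of pile below 0.113 m))), for 0.1 s.
At the end, for the whole second after the job is handed in: Tray held in the gripper, underside 100 mm or more above the table, within 0.4 rad of level, centre within 60 mm of the mat's in plan, still, touching nothing else; weight upright and released on bare table, touching neither pile nor mat; rest of the pile flat on the table (all of step 1 and height (world z) of tray above 0.1 m and angle between tray's own z axis and vertical below 0.4 rad and horizontal distance between tray and mat below 0.06 m and contact force between the fingers and tray above 1 N and contact force between tray and pile below 0.05 N and contact force between tray and mat below 0.05 N and contact force between tray and measure below 0.05 N and contact force between tray and block below 0.05 N and linear speed of tray below 0.05 m/s and angular speed of tray below 0.3 rad/s and height (world z) of pile below 0.006 m and linear speed of pile below 0.03 m/s); the arm keeps its last pose, push and grip.
It fails at once if the rest of the pile is lifted, tipped or shifted (more than 8 mm up, 0.08 rad or 30 mm) (height (world z) of pile above 0.008 m or angle between pile's own z axis and vertical above 0.08 rad or distance of pile from where it was at the start of the episode above 0.03 m).
It fails at once if a bystander (tape measure, block) is moved more than 30 mm (distance of any of measure, block from where it was at the start of the episode above 0.03 m).
It also fails if it takes over 64 s, if anything falls off the work surface, if the arm or the gripper's body presses on something with over 40 N, if the wrist force passes 120 N, or if a joint passes its speed limit or range.

## Working session

There is one attempt and no reset: what is moved stays moved. The work goes in short steps, Python scripts to look and compute and a shell command to move; the robot and the scene stay as the last step left them, time stands still between calls to the robot, and variables do not carry over. Pictures are saved under pics/ and viewed, about 8 in all and at most 12, crops included, and the job is handed in when it is done.

```bash
ls; mkdir -p pics; cat > h.py <<'E'
from cell import manip
import numpy as np, cv2
def shot(n,f=None):
    p=manip.camera(n)
    if f: cv2.imwrite('pics/'+f,np.ascontiguousarray(p['pixels'][:,:,::-1]))
    return p
def find(p,*names):
    for n in names:
        for d in manip.search_frame(p,n)[:3]: print(n,round(d['conf'],2),np.round(d['location'],1))
def ray(p,u,v,z):  # pixel to world at height z
    E=np.array(p['extrinsics']);R=E[:3,:3];t=E[:3,3]
    c=-R.T@t; d=R.T@np.array([(u-p['cx'])/p['fx'],(v-p['cy'])/p['fy'],1])
    return c+d*(z-c[2])/d[2]
def proj(p,X):
    E=np.array(p['extrinsics']);c=E[:3,:3]@np.array(X,float)+E[:3,3]
    return p['fx']*c[0]/c[2]+p['cx'],p['fy']*c[1]/c[2]+p['cy']
E
python3 - <<'E'
from h import *
print(manip.hold_point_z)
s=manip.read_state();print(s)
for c in('top','scene'):
    p=shot(c,c+'1.png');print(c,np.round(p['extrinsics'],3).tolist(),p['fx'],p['cx'],p['cy'])
    find(p,'tray','pile','weight','mat','measure','block','corner0','corner1','corner2','corner3')
E
```

```text
pics
18.8
{'clock': 0.0, 'joints': array([-1.33659297e+00,  3.00471171e-01,  1.52160259e+00, -3.53747041e-05,
        1.32070052e+00, -6.65696273e-02]), 'qd': array([-0.00214385, -0.00227477, -0.00098734, -0.000189  ,  0.00037556,
        0.00081804]), 'effort': array([-3.70572365e-03, -5.31805873e+01, -3.52741420e+01,  7.05567375e-02,
        2.43495789e-02, -4.50282175e-05]), 'eef_pos': array([ 162.88300153, -525.041834  ,  204.87719613]), 'eef_rot': array([-3.14041136e+00, -4.44144607e-05,  3.00781732e-01]), 'wrist_force': array([-0.75493578,  0.30818528, -0.63255831]), 'moment': array([-0.00688471,  0.04636335, -0.00031122]), 'finger_gap': 93.95327587559088}
top [[-0.026, -0.999, -0.018, -30.331], [-0.984, 0.029, -0.176, 567.197], [0.176, 0.013, -0.984, 1302.007], [0.0, 0.0, 0.0, 1.0]] 479.07084665430176 278.15921977924415 211.76180010912927
tray 0.62 [497.6 214.   86.9]
pile 0.87 [450.4 155.8  12.6]
weight 0.79 [704.4 159.7  29.8]
weight 0.75 [569.8   8.4  23.3]
weight 0.73 [491.3 206.9  95.8]
mat 0.98 [ 487.7 -186.4    2.4]
mat 0.3 [448.9 154.   16.3]
measure 0.64 [714.5   1.4 
[... 211 characters left out ...]
, [-0.238, 0.494, -0.836, 235.359], [0.357, -0.756, -0.549, 1428.939], [0.0, 0.0, 0.0, 1.0]] 542.5782309882807 280.8304346355643 227.721189683923
tray 0.8 [498.5 192.1  93. ]
pile 0.95 [452.3 265.7  13. ]
weight 0.75 [561.   11.7  28.9]
weight 0.71 [705.3 175.3  27.8]
weight 0.64 [680.3 290.7  26. ]
mat 0.73 [ 481.8 -180.4    4.8]
mat 0.69 [491.1 217.8  93.8]
measure 0.89 [713.   18.8  36.7]
block 0.83 [ 534.3 -399.5   33.1]
corner0 0.8 [496.2 193.   89.8]
corner0 0.19 [ 481.3 -182.5    3.8]
corner1 0.8 [496.2 193.   89.8]
corner1 0.19 [ 481.3 -182.5    3.8]
corner2 0.8 [496.2 193.   89.8]
corner2 0.19 [ 481.3 -182.5    3.8]
corner3 0.8 [496.2 193.   89.8]
corner3 0.19 [ 481.3 -182.5    3.8]
```

View pics/top1.png

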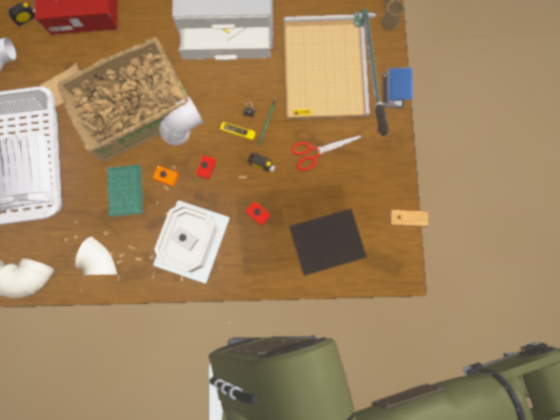

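View pics/scene1.png

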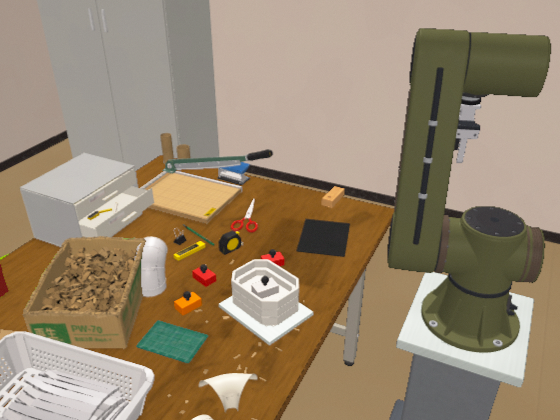

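The top view shows the pile at about px (190,240), with the grey weight in its tray at (183,238). The mat is at (328,241) and the measure at (262,161). The block is at (409,217). The red and orange look-alikes are at (258,213), (206,167) and (165,176). Next I'll measure the plate, the mat and the gripper's approach.

```bash
python3 - <<'E'
from h import *
p=shot('top')
def rect(n,z,i=0):
    m=manip.masks_of(p,n)[i]['mask'].astype(np.uint8)
    c=max(cv2.findContours(m,0,2)[0],key=cv2.contourArea)[:,0,:]
    w=np.array([ray(p,u,v,z)[:2] for u,v in c],np.float32)
    r=cv2.minAreaRect(w);print(n,i,np.round(r[0],1),np.round(r[1],1),round(r[2],1),m.sum())
rect('pile',12);rect('mat',3);rect('tray',108);rect('measure',60)
for uv in[(178,203),(229,216),(207,282),(155,268)]:print(ray(p,*uv,12).round(1))
print('knob',ray(p,183,237,64+3+51).round(1))
print(np.round(manip.camera('wrist')['hand_eye'],2).tolist())
E
python3 -m crank '[{"offset":[0.0185,0.037,0.008],"spin":0},{"offset":[0.037,0.074,0.016],"spin":0},{"offset":[0.055,0.111,0.024],"spin":0},{"offset":[0.073,0.148,0.032],"spin":0},{"offset":[0.091,0.185,0.04],"spin":0},{"offset":[0.109,0.222,0.048],"spin":0},{"offset":[0.127,0.259,0.056],"spin":0},{"offset":[0.145,0.296,0.064],"spin":0}]' 1
python3 -m crank '[{"offset":[0.0185,0.037,0.008],"spin":0},{"offset":[0.037,0.074,0.016],"spin":0},{"offset":[0.055,0.111,0.024],"spin":0},{"offset":[0.073,0.148,0.032],"spin":0},{"offset":[0.091,0.185,0.04],"spin":0},{"offset":[0.109,0.222,0.048],"spin":0},{"offset":[0.127,0.259,0.056],"spin":0},{"offset":[0.145,0.296,0.064],"spin":0}]'
```

```text
pile 0 [494.5 203.4] [156.3 201.2] 68.1 1010
mat 0 [ 484.2 -186.2] [152.7 192.3] 14.2 3410
tray 0 [495.3 205. ] [135.6 170.6] 69.8 2530
measure 0 [ 536.2 -406.7] [105.2  44.2] 85.7 600
[607.5 246.4  12. ]
[564.6  97.4  12. ]
[376.6 161.4  12. ]
[420.2 310.3  12. ]
knob [493.2 208.1 118. ]
[[0.0, -0.96, -0.27, 78.86], [1.0, 0.0, 0.0, -0.36], [0.0, -0.27, 0.96, -180.92], [0.0, 0.0, 0.0, 1.0]]
clock: 2.07
eef_pos: [307.1, -229.6, 269.6]
eef_rot: [3.141, -0.0, 0.3]
wrist_force: [1.6, -0.7, 0.1]
finger_gap: 94.2
clock: 2.73
eef_pos: [450.6, 64.9, 333.4]
eef_rot: [3.141, -0.001, 0.301]
wrist_force: [0.8, -1.3, 0.8]
finger_gap: 93.9
```

```bash

python3 -m crank '[{"offset":[0.01,0.018,0.002],"spin":1},{"offset":[0.02,0.036,0.004],"spin":2},{"offset":[0.03,0.054,0.006],"spin":3},{"offset":[0.04,0.072,0.006],"spin":5},{"offset":[0.05,0.09,0.006],"spin":6},{"offset":[0.06,0.108,0.006],"spin":7},{"offset":[0.07,0.126,0.006],"spin":8},{"offset":[0.07,0.126,0.006],"spin":8}]' 0.6 40
cat >> h.py <<'E'
from scipy.spatial.transform import Rotation as Ro
def wshot(f=None):
    s=manip.read_state();p=shot('wrist',f)
    T=np.eye(4);T[:3,:3]=Ro.from_euler('xyz',s['eef_rot']).as_matrix();T[:3,3]=s['eef_pos']
    p['extrinsics']=np.linalg.inv(T@np.array(p['hand_eye']));return p
E
python3 - <<'E'
from h import *
s=manip.read_state();print(s['eef_pos'],s['eef_rot'])
p=wshot('w1.png');print(p['fx'],p['cx'],p['cy'])
find(p,'tray','pile','weight')
E
```

```text
clock: 3.4
eef_pos: [521.4, 193.1, 338.5]
eef_rot: [3.141, -0.0, 0.443]
wrist_force: [0.1, -0.5, 0.2]
finger_gap: 56.5
[521.36207418 193.1181552  338.47239031] [ 3.14127549e+00 -4.23738933e-05  4.43059720e-01]
334.9105843176034 279.69941387020265 208.84110660881072
pile 0.59 [569.1 238.3  11. ]
weight 0.87 [498.7 214.7  93.4]
weight 0.83 [705.4 170.6  25.6]
weight 0.8 [684.5 280.1  28.2]
```

View pics/w1.png

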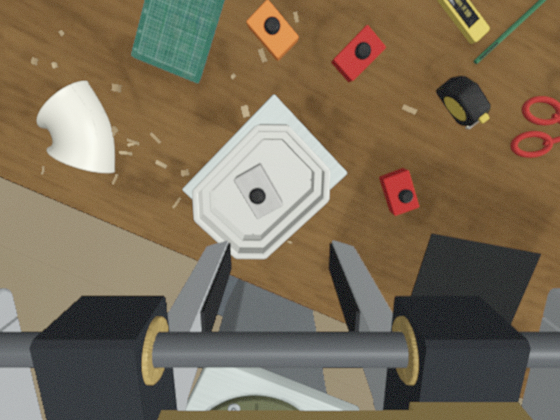

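The wrist view shows the weight's knob at (257,196). Visible plate corners are at (276,95), (346,173) and (184,189). Next I'll overlay my pose estimate on a crop to check it.

```bash
cat >> h.py <<'E'
def outline(c,yaw,z,inset=0):
    hx,hy=85-inset,65-inset; k=28.3-inset*0.586
    q=np.array([(hx,hy-k),(hx-k,hy),(-hx+k,hy),(-hx,hy-k),(-hx,-hy+k),(-hx+k,-hy),(hx-k,-hy),(hx,-hy+k)])
    a=np.deg2rad(yaw);R=np.array([[np.cos(a),-np.sin(a)],[np.sin(a),np.cos(a)]])
    return np.c_[q@R.T+c,np.full(8,z)]
def plate(c,yaw,z=12):
    a=np.deg2rad(yaw);R=np.array([[np.cos(a),-np.sin(a)],[np.sin(a),np.cos(a)]])
    q=np.array([(100,80),(-100,80),(-100,-80),(100,-80)]);return np.c_[q@R.T+c,np.full(4,z)]
def draw(p,polys,f,box,s=4):
    x0,y0,x1,y1=box
    im=cv2.resize(np.ascontiguousarray(p['pixels'][y0:y1,x0:x1,::-1]),None,fx=s,fy=s,interpolation=cv2.INTER_CUBIC)
    for P,col in polys:
        q=np.array([(np.array(proj(p,X))-[x0,y0]+.5)*s for X in P]).round().astype(np.int32)
        cv2.polylines(im,[q.reshape(-1,1,2)],True,col,1)
    cv2.imwrite('pics/'+f,im)
E
python3 - <<'E'
from h import *
p=wshot()
for uv in[(276,95),(346,173),(184,189)]:print(ray(p,*uv,12).round(1))
k=ray(p,257,196,118);print('knob top',k.round(1))
for d in manip.masks_of(p,'tray')[:2]:
    m=d['mask'].astype(np.uint8);c=max(cv2.findContours(m,0,2)[0],key=cv2.contourArea)[:,0,:]
    r=cv2.minAreaRect(np.array([ray(p,u,v,108)[:2] for u,v in c],np.float32));print('tray',d['conf'],m.sum(),np.round(r[0],1),np.round(r[1],1),r[2])
c=(495,204)
draw(p,[(outline(c,-20,108),(0,0,255)),(outline(c,-20,108,8),(0,200,0)),(plate(c,-20),(255,0,0))],'w2.png',(170,80,360,270))
E
```

```text
[616.2 241.2  12. ]
[559.4  96.3  12. ]
[430.3 311.5  12. ]
knob top [494.  208.7 118. ]
tray 0.9 10867 [495.7 208.6] [129.8 169.9] 69.95481872558594
```

View pics/w2.png

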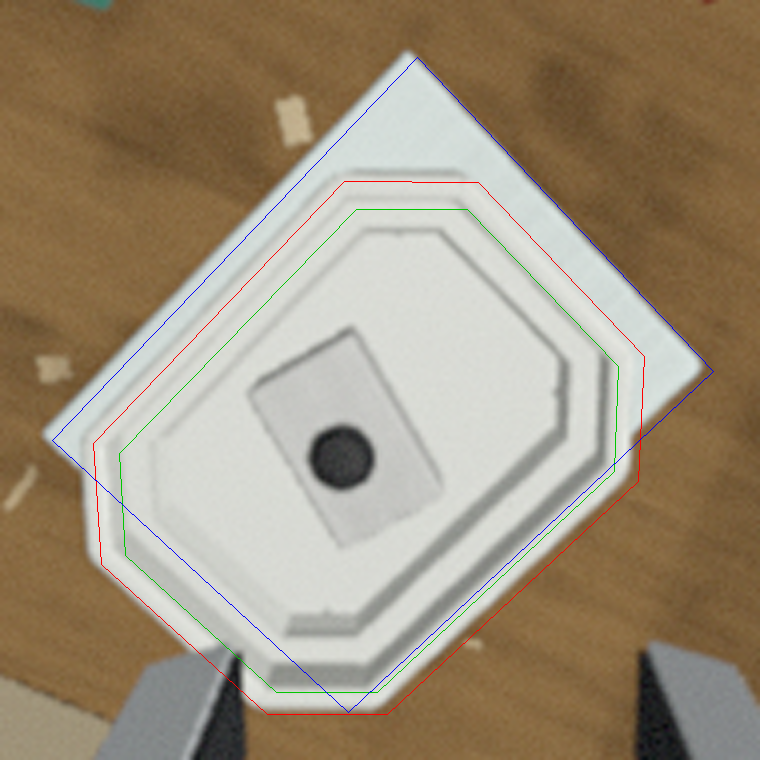

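The tray mask fit gives centre (496,208), yaw −20°, and the dimensions match exactly. My overlay guess was about 4 mm off in y. Descending on the knob.

```bash

python3 -m crank '[{"offset":[-0.007,0.004,-0.02],"spin":0},{"offset":[-0.015,0.008,-0.05],"spin":0},{"offset":[-0.02,0.012,-0.08],"spin":0},{"offset":[-0.027,0.015,-0.11],"spin":0},{"offset":[-0.027,0.015,-0.14],"spin":0},{"offset":[-0.027,0.015,-0.17],"spin":0},{"offset":[-0.027,0.015,-0.18],"spin":0},{"offset":[-0.027,0.015,-0.18],"spin":0}]' 0.55
python3 -m crank '[{"offset":[0,0,-0.01],"spin":0},{"offset":[0,0,-0.02],"spin":0},{"offset":[0,0,-0.03],"spin":0},{"offset":[0,0,-0.04],"spin":0},{"offset":[0,0,-0.05],"spin":0},{"offset":[0,0,-0.058],"spin":0},{"offset":[0,0,-0.062],"spin":0},{"offset":[0,0,-0.062],"spin":0}]'
```

```text
clock: 4.37
eef_pos: [492.6, 204.5, 158.1]
eef_rot: [3.141, 0.002, 0.439]
wrist_force: [0.2, -0.5, 0.2]
finger_gap: 52.3
clock: 5.03
eef_pos: [492.2, 204.3, 95.1]
eef_rot: [3.141, 0.003, 0.439]
wrist_force: [0.2, -0.4, 0.0]
finger_gap: 51.9
```

```bash

python3 -m crank '[{"offset":[0.002,0.005,0.001],"spin":0},{"offset":[0.002,0.005,0.001],"spin":0},{"offset":[0.002,0.005,0.001],"spin":0},{"offset":[0.002,0.005,0.001],"spin":0},{"offset":[0.002,0.005,0.001],"spin":0},{"offset":[0.002,0.005,0.001],"spin":0},{"offset":[0.002,0.005,0.001],"spin":0},{"offset":[0.002,0.005,0.001],"spin":0}]' 0.4
python3 -m crank '[{"offset":[0,0,0],"spin":0},{"offset":[0,0,0],"spin":0},{"offset":[0,0,0],"spin":0},{"offset":[0,0,0],"spin":0},{"offset":[0,0,0],"spin":0},{"offset":[0,0,0],"spin":0},{"offset":[0,0,0],"spin":0},{"offset":[0,0,0],"spin":0}]' 0 40
```

```text
clock: 5.7
eef_pos: [494.2, 209.4, 96.2]
eef_rot: [3.141, 0.003, 0.439]
wrist_force: [0.5, 0.5, 0.4]
finger_gap: 37.3
clock: 6.37
eef_pos: [494.2, 209.9, 96.5]
eef_rot: [-3.141, 0.003, 0.439]
wrist_force: [-1.4, 4.2, 1.8]
finger_gap: 18.9
```

```bash

python3 -m crank '[{"offset":[0,0,0.008],"spin":0},{"offset":[0,0,0.018],"spin":0},{"offset":[0,0,0.03],"spin":0},{"offset":[0,0,0.042],"spin":0},{"offset":[0,0,0.054],"spin":0},{"offset":[0,0,0.066],"spin":0},{"offset":[0,0,0.075],"spin":0},{"offset":[0,0,0.075],"spin":0}]'
python3 -m crank '[{"offset":[-0.004,-0.01,0],"spin":0},{"offset":[-0.012,-0.032,0],"spin":0},{"offset":[-0.02,-0.055,0],"spin":0},{"offset":[-0.03,-0.08,0],"spin":0},{"offset":[-0.04,-0.105,0],"spin":0},{"offset":[-0.052,-0.135,0],"spin":0},{"offset":[-0.062,-0.158,0],"spin":0},{"offset":[-0.064,-0.165,0],"spin":0}]'
python3 - <<'E'
from h import *
p=shot('scene','s2.png');cv2.imwrite('pics/s2c.png',cv2.resize(np.ascontiguousarray(p['pixels'][170:350,190:370,::-1]),None,fx=3,fy=3))
find(p,'weight')
E
```

```text
clock: 7.03
eef_pos: [494.9, 210.0, 173.6]
eef_rot: [3.141, -0.0, 0.439]
wrist_force: [0.1, 0.5, -6.0]
finger_gap: 18.7
clock: 7.7
eef_pos: [428.8, 42.3, 173.0]
eef_rot: [3.141, 0.002, 0.437]
wrist_force: [-0.5, -0.0, -6.9]
finger_gap: 19.2
weight 0.86 [706.  175.   30.9]
weight 0.71 [427.4  59.1 167.9]
weight 0.66 [562.5  12.7  28. ]
```

View pics/s2c.png

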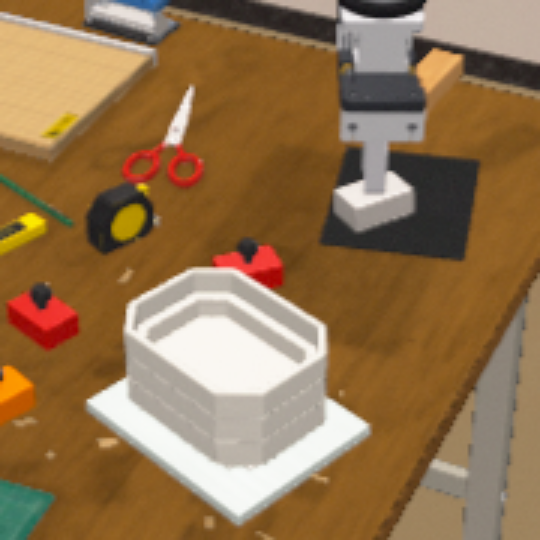

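The weight hangs upright from the gripper in this crop, and the tray is empty. Lowering it now.

```bash

python3 -m crank '[{"offset":[0,0,-0.012],"spin":0},{"offset":[0,0,-0.035],"spin":0},{"offset":[0,0,-0.06],"spin":0},{"offset":[0,0,-0.085],"spin":0},{"offset":[0,0,-0.105],"spin":0},{"offset":[0,0,-0.12],"spin":0},{"offset":[0,0,-0.13],"spin":0},{"offset":[0,0,-0.13],"spin":0}]'
python3 -m crank '[{"offset":[0,0,-0.003],"spin":0},{"offset":[0,0,-0.006],"spin":0},{"offset":[0,0,-0.008],"spin":0},{"offset":[0,0,-0.01],"spin":0},{"offset":[0,0,-0.011],"spin":0},{"offset":[0,0,-0.012],"spin":0},{"offset":[0,0,-0.0125],"spin":0},{"offset":[0,0,-0.0125],"spin":0}]'
```

```text
clock: 8.47
eef_pos: [429.2, 44.2, 41.5]
eef_rot: [-3.14, 0.003, 0.437]
wrist_force: [-1.3, 0.4, -6.2]
finger_gap: 19.1
clock: 9.13
eef_pos: [429.4, 44.2, 29.4]
eef_rot: [-3.14, 0.003, 0.437]
wrist_force: [-3.3, 1.2, 0.1]
finger_gap: 18.9
```

The wrist force fell from −6.2 N to about 0, so the weight has landed. Releasing and rising.

```bash

python3 -m crank '[{"offset":[0,0,0],"spin":0},{"offset":[0,0,0],"spin":0},{"offset":[0,0,0],"spin":0},{"offset":[0,0,0],"spin":0},{"offset":[0,0,0],"spin":0},{"offset":[0,0,0],"spin":0},{"offset":[0,0,0],"spin":0},{"offset":[0,0,0],"spin":0}]' 0.5
python3 -m crank '[{"offset":[0,0,0.01],"spin":0},{"offset":[0,0,0.03],"spin":0},{"offset":[0,0,0.06],"spin":0},{"offset":[0,0,0.09],"spin":0},{"offset":[0,0,0.12],"spin":0},{"offset":[0,0,0.15],"spin":0},{"offset":[0,0,0.18],"spin":0},{"offset":[0,0,0.2],"spin":0}]'
python3 - <<'E'
from h import *
p=wshot()
find(p,'weight')
p=shot('top','t2.png')
find(p,'weight')
for d in manip.masks_of(p,'tray')[:2]:
    m=d['mask'].astype(np.uint8);c=max(cv2.findContours(m,0,2)[0],key=cv2.contourArea)[:,0,:]
    r=cv2.minAreaRect(np.array([ray(p,u,v,108)[:2] for u,v in c],np.float32));print('tray',d['conf'],m.sum(),np.round(r[0],1),np.round(r[1],1),r[2])
E
```

```text
clock: 9.8
eef_pos: [429.5, 44.2, 29.4]
eef_rot: [-3.14, 0.003, 0.437]
wrist_force: [0.4, -0.5, 0.2]
finger_gap: 47.0
clock: 10.47
eef_pos: [429.6, 44.2, 233.1]
eef_rot: [3.141, -0.0, 0.437]
wrist_force: [0.5, 0.1, 0.4]
finger_gap: 47.0
weight 0.83 [565.6  17.1  27.9]
weight 0.89 [705.  158.1  28.4]
weight 0.8 [687.7 278.3  24.6]
weight 0.71 [447.3 220.4  12.9]
```

```bash

python3 -m crank '[{"offset":[0.01,0.008,0],"spin":0},{"offset":[0.028,0.024,0],"spin":0},{"offset":[0.046,0.04,-0.01],"spin":0},{"offset":[0.064,0.056,-0.02],"spin":0},{"offset":[0.082,0.07,-0.035],"spin":0},{"offset":[0.1,0.084,-0.05],"spin":0},{"offset":[0.114,0.095,-0.06],"spin":0},{"offset":[0.114,0.095,-0.06],"spin":0}]' 0.45
python3 - <<'E'
from h import *
s=manip.read_state();print(s['eef_pos'].round(1),s['eef_rot'].round(3))
p=wshot()
for d in manip.masks_of(p,'tray')[:2]:
    m=d['mask'].astype(np.uint8);c=max(cv2.findContours(m,0,2)[0],key=cv2.contourArea)[:,0,:]
    r=cv2.minAreaRect(np.array([ray(p,u,v,108)[:2] for u,v in c],np.float32));print('tray',d['conf'],m.sum(),np.round(r[0],1),np.round(r[1],1),r[2])
c=(496,208)
draw(p,[(outline(c,-20,108),(0,0,255)),(outline(c,-20,108,8),(0,200,0)),(plate(c,-20),(255,0,0))],'w3.png',(20,20,420,320),2)
t=shot('scene')
for d in manip.search_frame(t,'weight'):print(d['conf'],d['location'])
E
```

```text
clock: 11.38
eef_pos: [543.0, 140.4, 164.8]
eef_rot: [-3.138, 0.009, 0.438]
wrist_force: [-1.0, 0.1, -0.2]
finger_gap: 42.0
[543.  140.4 164.8] [-3.138  0.009  0.438]
tray 0.59 27992 [496.7 207.9] [130.7 175.1] 69.59970092773438
0.92 [679.2, 292.0, 25.1]
0.76 [559.7, 14.7, 28.8]
0.57 [705.9, 175.4, 30.0]
0.26 [712.8, 18.4, 35.0]
```

View pics/w3.png

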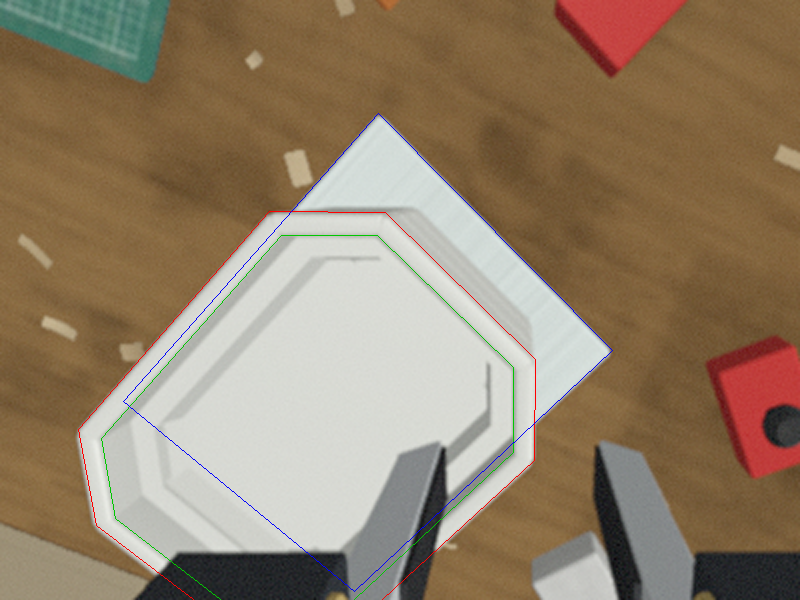

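The overlay at (496,208,−20°) fits the rim and the plate, so corner3 is at (543.6,139.4). Descending on it.

```bash

python3 -m crank '[{"offset":[0,-0.001,-0.01],"spin":0},{"offset":[0,-0.001,-0.025],"spin":0},{"offset":[0,-0.001,-0.04],"spin":0},{"offset":[0,-0.001,-0.05],"spin":0},{"offset":[0,-0.001,-0.06],"spin":0},{"offset":[0,-0.001,-0.068],"spin":0},{"offset":[0,-0.001,-0.073],"spin":0},{"offset":[0,-0.001,-0.073],"spin":0}]' 0.35
```

```text
clock: 12.25
eef_pos: [542.2, 137.7, 95.1]
eef_rot: [-3.14, 0.005, 0.437]
wrist_force: [-0.4, -0.5, -0.1]
finger_gap: 32.7
```

```bash

python3 -m crank '[{"offset":[0.001,0.0015,-0.003],"spin":0},{"offset":[0.001,0.0015,-0.006],"spin":0},{"offset":[0.001,0.0015,-0.006],"spin":0},{"offset":[0.001,0.0015,-0.006],"spin":0},{"offset":[0.001,0.0015,-0.006],"spin":0},{"offset":[0.001,0.0015,-0.006],"spin":0},{"offset":[0.001,0.0015,-0.006],"spin":0},{"offset":[0.001,0.0015,-0.006],"spin":0}]' 
python3 -m crank '[{"offset":[0,0,0],"spin":0},{"offset":[0,0,0],"spin":0},{"offset":[0,0,0],"spin":0},{"offset":[0,0,0],"spin":0},{"offset":[0,0,0],"spin":0},{"offset":[0,0,0],"spin":0},{"offset":[0,0,0],"spin":0},{"offset":[0,0,0],"spin":0}]' 0 15
```

```text
clock: 12.92
eef_pos: [543.2, 139.2, 89.2]
eef_rot: [-3.14, 0.005, 0.437]
wrist_force: [0.6, 0.2, -0.6]
finger_gap: 32.8
clock: 13.58
eef_pos: [543.2, 139.2, 89.2]
eef_rot: [-3.14, 0.005, 0.437]
wrist_force: [-0.2, 1.1, 0.3]
finger_gap: 8.3
```

```bash

python3 -m crank '[{"offset":[0,0,0.003],"spin":0},{"offset":[0,0.001,0.006],"spin":0},{"offset":[-0.001,0.001,0.009],"spin":0},{"offset":[-0.001,0.002,0.012],"spin":0},{"offset":[-0.001,0.002,0.015],"spin":0},{"offset":[-0.002,0.003,0.018],"spin":0},{"offset":[-0.002,0.003,0.02],"spin":0},{"offset":[-0.002,0.003,0.02],"spin":0}]'
python3 - <<'E'
from h import *
s=manip.read_state();print(s['wrist_force'].round(2),s['moment'].round(3))
p=shot('scene');cv2.imwrite('pics/s3.png',cv2.resize(np.ascontiguousarray(p['pixels'][215:345,200:390,::-1]),None,fx=4,fy=4,interpolation=cv2.INTER_CUBIC))
E
```

```text
clock: 14.25
eef_pos: [541.5, 142.0, 110.1]
eef_rot: [-3.14, 0.004, 0.437]
wrist_force: [0.3, -5.8, -0.3]
finger_gap: 9.3
[ 0.35 -5.84 -0.27] [-1.241 -0.274 -0.009]
```

View pics/s3.png

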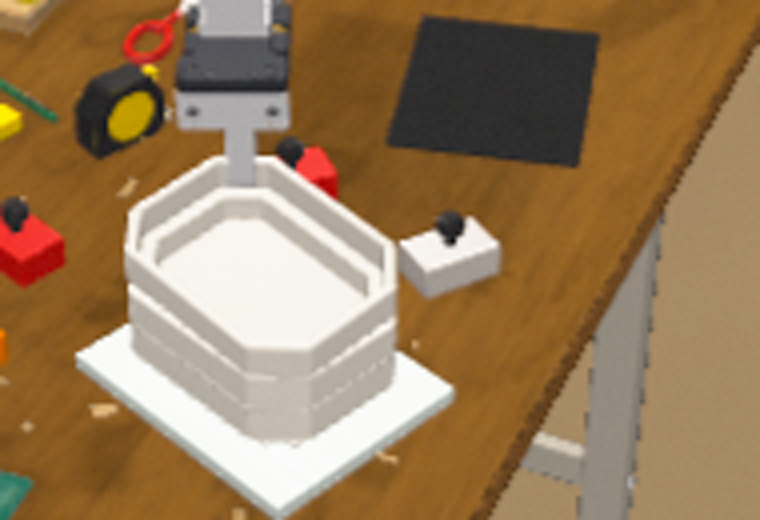

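The scene crop shows the tray tilted: corner3 is up in the gripper, and the near corner1 at (280,360) is still seated. The steel weight stands upright at (450,255). I'll add a few millimetres for margin, ease the sideways push, and check with an overlay.

```bash

python3 -m crank '[{"offset":[0,-0.001,0.001],"spin":0},{"offset":[0,-0.001,0.002],"spin":0},{"offset":[0,-0.001,0.003],"spin":0},{"offset":[0,-0.001,0.003],"spin":0},{"offset":[0,-0.001,0.003],"spin":0},{"offset":[0,-0.001,0.003],"spin":0},{"offset":[0,-0.001,0.003],"spin":0},{"offset":[0,-0.001,0.003],"spin":0}]'
python3 - <<'E'
from h import *
s=manip.read_state();print(s['wrist_force'].round(2),s['moment'].round(3))
p=shot('scene')
c=np.array([496,208.]);a=np.deg2rad(-20)
R=Ro.from_euler('z',a).as_matrix()
def tilt(L):
    th=np.arcsin(L/167); piv=np.array([-68.2,48.2,18.]);n=np.array([68.2,-48.2,0]);n/=np.linalg.norm(n)
    ax=np.cross(n,[0,0,1.])
    Q=Ro.from_rotvec(ax*th).as_matrix()
    b=outline((0,0),0,44); X=(Q@(b-piv).T).T+piv
    return (R@X.T).T+[c[0],c[1],64]
pts=[(tilt(0),(0,255,0)),(tilt(15),(255,0,0)),(tilt(23),(0,0,255))]
for P,_ in pts: print(P[:,2].round(0))
draw(p,pts,'s4.png',(220,240,310,330),8)
E
```

```text
clock: 14.97
eef_pos: [541.7, 140.9, 113.1]
eef_rot: [-3.141, 0.003, 0.437]
wrist_force: [4.0, -2.2, -1.5]
finger_gap: 9.5
[ 4.02 -2.15 -1.5 ] [-0.683 -0.986  0.012]
[108. 108. 108. 108. 108. 108. 108. 108.]
[120. 116. 108. 107. 111. 115. 123. 124.]
[126. 120. 108. 107. 113. 118. 131. 132.]
```

View pics/s4.png

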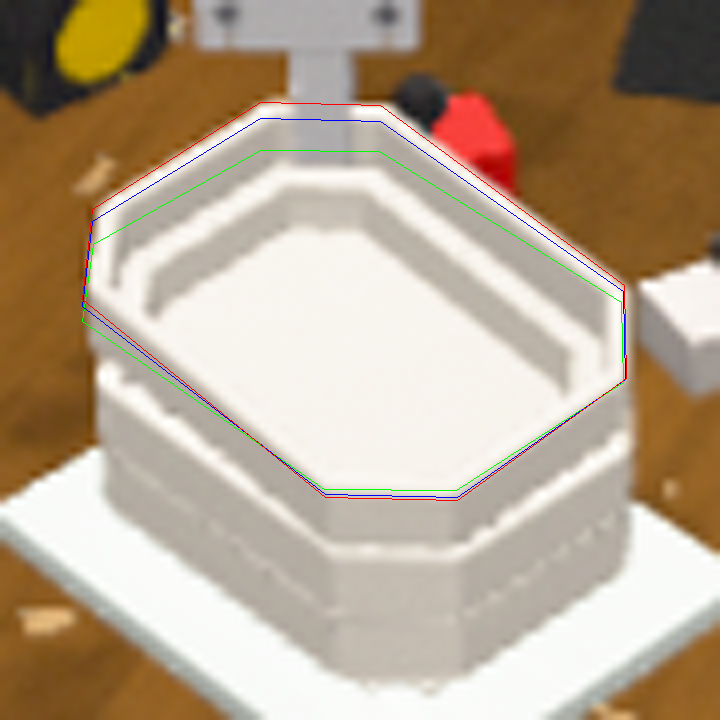

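The 23 mm model (red) fits the rim all round and corner1 is still seated, so the peel step is met. Tightening the grip and lifting clear.

```bash

python3 -m crank '[{"offset":[0,0,0],"spin":0},{"offset":[0,0,0.002],"spin":0},{"offset":[0,0,0.005],"spin":0},{"offset":[0,0,0.008],"spin":0},{"offset":[0,0,0.012],"spin":0},{"offset":[0,0,0.016],"spin":0},{"offset":[0,0,0.02],"spin":0},{"offset":[0,0,0.024],"spin":0}]' 0 40
python3 -m crank '[{"offset":[0,0,0.005],"spin":0},{"offset":[0,0,0.012],"spin":0},{"offset":[0,0,0.02],"spin":0},{"offset":[0,0,0.03],"spin":0},{"offset":[0,0,0.042],"spin":0},{"offset":[0,0,0.056],"spin":0},{"offset":[0,0,0.07],"spin":0},{"offset":[0,0,0.075],"spin":0}]'
python3 - <<'E'
from h import *
s=manip.read_state();print(s['wrist_force'].round(2),s['moment'].round(3))
p=shot('scene');cv2.imwrite('pics/s5.png',cv2.resize(np.ascontiguousarray(p['pixels'][165:345,180:400,::-1]),None,fx=3,fy=3,interpolation=cv2.INTER_CUBIC))
E
```

```text
clock: 15.68
eef_pos: [541.6, 141.1, 137.6]
eef_rot: [-3.14, 0.003, 0.437]
wrist_force: [-0.0, -0.2, -2.2]
finger_gap: 7.9
clock: 16.35
eef_pos: [542.2, 141.3, 215.4]
eef_rot: [-3.141, 0.0, 0.437]
wrist_force: [-0.5, 0.4, -2.1]
finger_gap: 7.3
[-0.51  0.44 -2.14] [-0.085 -0.031 -0.019]
```

View pics/s5.png

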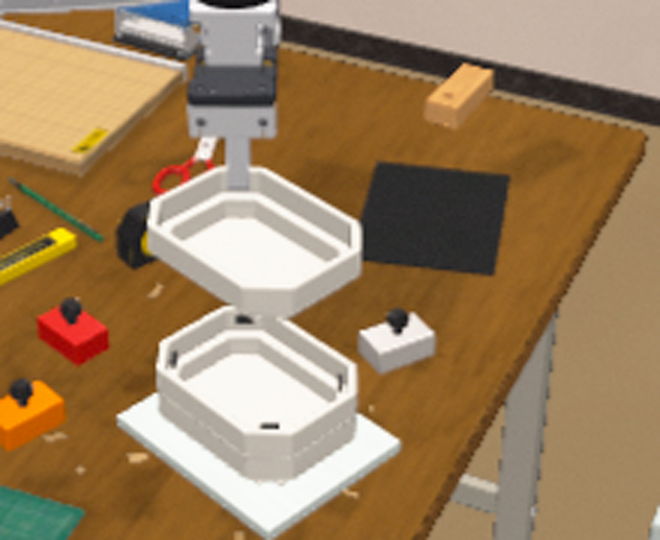

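The tray is held free and roughly level, the pile is where it was, and the weight stands upright. Carrying the tray to the mat.

```bash

python3 -m crank '[{"offset":[0,-0.007,0],"spin":0},{"offset":[0,-0.02,0],"spin":0},{"offset":[-0.001,-0.04,0],"spin":0},{"offset":[-0.002,-0.065,0],"spin":0},{"offset":[-0.003,-0.09,0],"spin":0},{"offset":[-0.004,-0.115,0],"spin":0},{"offset":[-0.005,-0.14,0],"spin":0},{"offset":[-0.006,-0.165,0],"spin":0}]'
python3 -m crank '[{"offset":[0,-0.025,0],"spin":0},{"offset":[-0.001,-0.05,0],"spin":0},{"offset":[-0.002,-0.08,0],"spin":0},{"offset":[-0.003,-0.11,0],"spin":0},{"offset":[-0.004,-0.14,0],"spin":0},{"offset":[-0.004,-0.17,0],"spin":0},{"offset":[-0.004,-0.195,0],"spin":0},{"offset":[-0.004,-0.215,0],"spin":0}]'
```

```text
clock: 17.07
eef_pos: [535.5, -25.9, 214.6]
eef_rot: [-3.141, 0.001, 0.436]
wrist_force: [0.0, -0.3, -1.2]
finger_gap: 7.6
clock: 17.73
eef_pos: [530.3, -243.8, 213.6]
eef_rot: [-3.14, 0.002, 0.435]
wrist_force: [-0.2, -0.7, -1.0]
finger_gap: 7.8
```

```bash

python3 -m crank '[{"offset":[0.001,-0.004,0],"spin":0},{"offset":[0.001,-0.009,0],"spin":0},{"offset":[0.001,-0.011,0],"spin":0},{"offset":[0.001,-0.011,0],"spin":0},{"offset":[0.001,-0.011,0],"spin":0},{"offset":[0.001,-0.011,0],"spin":0},{"offset":[0.001,-0.011,0],"spin":0},{"offset":[0.001,-0.011,0],"spin":0}]'
python3 - <<'E'
from h import *
s=manip.read_state();print(s['wrist_force'].round(2),np.abs(s['qd']).max().round(4))
p=shot('top')
def rect(n,z):
  for d in manip.masks_of(p,n)[:1]:
    m=d['mask'].astype(np.uint8);c=max(cv2.findContours(m,0,2)[0],key=cv2.contourArea)[:,0,:]
    r=cv2.minAreaRect(np.array([ray(p,u,v,z)[:2] for u,v in c],np.float32));print(n,d['conf'],np.round(r[0],1),np.round(r[1],1),round(r[2],1))
rect('tray',213);rect('pile',12);find(p,'measure','block','tray','weight')
q=shot('scene')
im=np.vstack([cv2.resize(np.ascontiguousarray(x['pixels'][b[0]:b[1],b[2]:b[3],::-1]),(600,300)) for x,b in((p,(150,310,120,440)),(q,(150,350,50,450)))])
cv2.imwrite('pics/f.png',im)
E
```

```text
clock: 18.4
eef_pos: [531.4, -254.4, 213.7]
eef_rot: [-3.14, 0.002, 0.435]
wrist_force: [0.4, -0.0, -2.6]
finger_gap: 7.8
[ 0.4  -0.01 -2.6 ] 0.0039
tray 0.94 [ 508.2 -149.5] [ 56.9 168.5] 60.6
pile 0.79 [494.4 208.1] [169.6 202.9] 69.0
measure 0.74 [ 7.10e+02 -7.00e-01  5.46e+01]
block 0.63 [ 532.5 -436.4   28.9]
tray 0.9 [ 507.6 -145.3  211.5]
weight 0.87 [427.   40.5  32.2]
weight 0.87 [569.3  11.2  22.9]
weight 0.86 [687.8 281.5  27.4]
```

View pics/f.png

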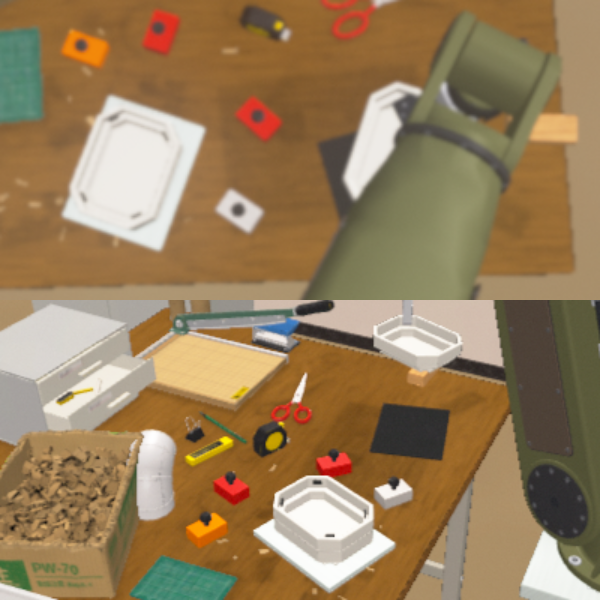

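The tray is held level. Kinematics put its centre at (484,−186), on the mat's centre, and everything else is undisturbed. Handing in.

```bash
python3 -c "
from h import *
print(manip.sign_off());s=manip.read_state();print(s['eef_pos'],s['finger_gap'])"
```

```text
the job is handed in; nothing more can be done
None
the job is handed in; nothing more can be done
```

The job is handed in at about 18.5 s of the 64 s limit, and every step looked right in my checks. The robot gave no verdict.

- **Weight:** I lifted it out by the knob and stood it upright on bare table at about (429, 44) mm. The last pictures show it upright, released, and clear of both the pile and the mat.
- **Peel:** I raised corner3. An overlay on the scene picture showed it about 23 mm up while corner1 stayed seated.
- **Tray:** It is held at its rim with a 40 N grip and a 7.8 mm finger gap. It is roughly level, with its underside about 170 mm above the table. By kinematics its centre is at (484, −186) mm, on the measured mat centre of (484, −186) mm.
- **Pile:** It was seen at (494, 208) mm at the end, against (496, 208) mm before the peel.
- **Tape measure and block:** In the last pictures they look where they were at the start. The top-camera search placed the tape measure within about 5 mm of its first reading.

Two readings disagreed. In the last top view the arm hid part of the tray and the block:
- **Tray position:** the mask fit there gave (508, −150) mm with the wrong width (57 mm instead of 130 mm), so I relied on kinematics for the centre.
- **Block position:** the search put the block's visible middle about 23 mm from its first reading. The gripper never went near it.

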